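Start up the table fryer

TASK

Start the fryer by pressing only, in this order: first push down the raised end of the rocker on the green supply box so that it tips fully over, then push the fryer's long bar key fully in, then its large round key fully in; they all stay where you push them. Leave the small round key up, leave the supply box standing where it is, and do not pick up, knock over or shift anything else. Finish with the arm clear of everything.

Things in the scene. Friction and masses are not known exactly. Their poses are not given: they have to be found in the camera images.
- fryer: Steel table-top fryer, fixed. Origin on the table under the centre of its control ledge (110 by 310 mm, flat top 130 mm high, on the robot's side); x to the tank behind, y along the ledge, z up. Closed tank from x = 55 to 275 mm: lid top 156 mm high, low lid handle (172 mm) at x = 235 mm. On the ledge a row of three black keys at x = -5 mm, y = -95, 0 and 95 mm, in varying order.
- bar_key_top (a point): Long bar key, black, 22 mm (fryer x) by 52 mm (fryer y). Slides straight down 8 mm to a stop against about 4 N of friction, no spring: stays where it is left. Its top is 16 mm above the ledge when up, 8 mm when fully in; its metal rim is 3 mm high. This point: centre of its top face, moving with it. Its place in the row varies.
- large_key_top (a point): Large round key, black, 38 mm diameter. Slides straight down 8 mm to a stop against about 4 N of friction, no spring: stays where it is left. Its top is 16 mm above the ledge when up, 8 mm when fully in; its metal rim is 3 mm high. This point: centre of its top face, moving with it. Its place in the row varies.
- small_key_top (a point): Small round key, black, 20 mm diameter, to be left up. Slides straight down 8 mm to a stop against about 4 N of friction, no spring: stays where it is left. Its top is 16 mm above the ledge when up, 8 mm when fully in; its metal rim is 3 mm high. This point: centre of its top face, moving with it. Its place in the row varies.
- bar_key (a joint): Long bar key: 0 = up (starts within 1 mm of it), 0.008 m = fully in; grows as it is pressed down, and stays where it is left.
- large_key (a joint): Large round key: 0 = up (starts within 1 mm of it), 0.008 m = fully in; grows as it is pressed down, and stays where it is left.
- small_key (a joint): Small round key: 0 = up (starts within 1 mm of it), 0.008 m = fully in; grows as it is pressed down, and stays where it is left.
- supply_box: Green box, loose on the table, 150 (x) by 85 (y) by 65 mm high, about 0.9 kg, turned any way round. Origin: centre of its underside, z up. On top: black paddle rocker 70 (x) by 32 (y) by 10 mm, centred at x = 22 mm between two cheeks 9 mm high, and a flat grey round socket cover (38 mm wide, 4 mm high) at x = -52 mm. The rocker's end away from the cover (+x) starts raised.
- rocker_pivot (a point): Axis of the rocker, on the box's middle line, 79 mm above the box's underside (14 mm above its top); the axis runs along the box's y.
- rocker_raised (a point): Place to press: on the rocker's top face, 27 mm from the pivot towards the end that starts raised (box +x), 8 mm from that end; moves with the rocker. It starts about 89 mm above the table and is about 79 mm above it when tipped fully over.
- rocker (a joint): Rocker angle: 0 = off, as at the start (within 0.04 rad; +x end raised 0.2 rad above level), 0.4 rad = fully over to on (that end 0.2 rad below level). Stiff with about 0.05 N m of friction (about 2 N at the pressing place), no spring, stays where it is left.
- shaker: White shaker, 44 mm diameter, 70 mm high, standing loose on the fryer's lid; origin at the centre of its underside. Leave alone.
- jar: Pale jar with white cap, 64 mm diameter, 90 mm high, standing loose on the table before the fryer; origin at the centre of its underside. Leave alone.
- towel_roll: Standing roll of paper towel, 110 mm diameter, 230 mm high, loose on the table left of the fryer; origin at the centre of its underside. Leave alone.
- spoon: Steel spoon lying loose on the table at the right, about 0.2 m long along its x, handle to its -x. Leave alone.
There are look-alikes about, which are no part of the job. Of the things that look like the supply_box, the smaller one is meant.

How it is judged:
On the way, in this order (a step that is already met when the one before it is completed fails the run):
1. the supply box's rocker is tipped over to on (value of joint rocker above 0.32 rad), for 0.1 s.
2. the bar key is pushed in (value of joint rocker above 0.32 rad and value of joint bar_key above 0.006 m), for 0.1 s.
3. the large round key is pushed in (all of step 2 and value of joint large_key above 0.006 m), for 0.1 s.
At the end, for the whole second after the job is handed in: The rocker is over by more than 0.32 of its 0.4 rad, the bar key and the large round key are each more than 6 of 8 mm in, the small round key less than 3 mm in, and the supply box stands at rest on the table within 30 mm of where it was (all of step 3 and value of joint small_key below 0.003 m and distance of supply_box from where it was at the start of the episode below 0.03 m and height (world z) of supply_box below 0.01 m and angle between supply_box's own z axis and vertical below 0.1 rad and linear speed of supply_box below 0.02 m/s); the robot touches nothing.
It fails at once if the small round key is pushed in (3 mm) (not (value of joint small_key below 0.003 m)).
It fails at once if the bar key is pushed (3 mm) while the supply rocker is not yet over (value of joint bar_key above 0.003 m and value of joint rocker below 0.28 rad).
It fails at once if the large round key is pushed (3 mm) while the bar key is not yet in (value of joint large_key above 0.003 m and value of joint bar_key below 0.005 m).
It fails at once if the supply box is lifted (10 mm), tipped (0.25 rad) or shifted by more than 30 mm (height (world z) of supply_box above 0.01 m or (distance of supply_box from where it was at the start of the episode above 0.03 m or angle between supply_box's own z axis and vertical above 0.25 rad)).
It fails at once if the shaker, jar, towel roll or spoon is lifted, knocked over or shifted by more than 30 mm ((distance of shaker from where it was at the start of the episode above 0.03 m or angle between shaker's own z axis and vertical above 0.4 rad) or (distance of jar from where it was at the start of the episode above 0.03 m or angle between jar's own z axis and vertical above 0.4 rad) or (distance of towel_roll from where it was at the start of the episode above 0.03 m or angle between towel_roll's own z axis and vertical above 0.4 rad) or distance of spoon from where it was at the start of the episode above 0.03 m).
It also fails if it takes over 48 s, if anything falls off the work surface, if the arm or the gripper's body presses on something with over 40 N, if the wrist force passes 120 N, or if a joint passes its speed limit or range.

ROBOT

A 6-joint arm with a two-finger parallel gripper is mounted at the origin on the work surface. World frame = base frame: x ahead of the robot, y to its left, z up, the work surface at z = 0. Lengths are in m, angles in rad, forces in N, time in s.
With the tool pointing down it reaches from about 0.275 to 0.75 m from the base axis. Payload 10.2 kg.
Tool frame: the origin (TCP) lies midway between the tips of the shut fingers; the grasp point (between the pads) lies 19 mm behind it; z points along the fingers, y is the line along which they close (so a half turn about z gives the same grasp; the last joint's range is limited). The gripper opens to 85 mm and grips with 20 to 120 N. Pads are 22 mm wide; open, the fingers measure 114 mm over their backs; the gripper's body (76 mm by 85 mm) begins 54 mm behind the grasp point. The pads swing forward as they close: fully open they stand 13 mm farther back than shut.
Start: joints at [0.93, 0.313, 1.498, -0, 1.331, -0.223], TCP at [0.213, 0.48, 0.231] pointing down, gripper open.
Joint ranges: [-2.94, 2.94], [-0.97, 2.17], [0.19, 2.56], [-1.23, 4.37], [0.02, 3.11], [-2.88, 2.88]. Speed limits (rad/s): [2.39, 2.39, 3.01, 3.14, 3.14, 3.14].

INTERFACE

Orientations are given as a 3x3 rotation matrix whose columns are the frame's x, y, z axes.
In Python, from station import arm gives the robot as it stands.
- The arm moves only by the tool arm_command, never from a script. Its argument "steps" is a list that holds one entry, the list of rows, each a list of 7 numbers: the finger opening in cm, from 0 to 8.54, then the shift along the tool's x, y, z in cm, then the turn, a rotation vector about the tool's x, y, z in degrees. In form: [[[gripper, tx, ty, tz, rx, ry, rz], ...]]. A call has 1 to 20 rows; each row is the pose to reach, as a shift and turn from the pose commanded when the call began, along the tool's axes at that moment; what a row does not reach only later rows make up. A row lasts 1/8 s, in which the tool goes at most 62.5 mm and 10.7 degrees, less where a joint would pass 70% of its speed; a pose out of reach is approached as far as the arm can. A call with a gripper value outside its range is refused whole. The fingers move at their own pace and stop on an object; the grip force is fixed at half the most. Time passes only in rows, so rows that repeat a pose let the fingers close. It gives the time, the measured TCP pose, the force, the opening and the grip force at its end, in the units of the state.
- arm.sense(): the state, without advancing time (a new reading comes with each control period).
- arm.snapshot(name): name is "scene" or "top" or "wrist"; returns a dict with "pixels" (384x512x3 uint8, blue, green, red), "intrinsics" (3x3 intrinsics, pixels), "D" ([k1, k2, p1, p2, k3] as OpenCV has them; the pictures are not rectified), "rvec" (rotation vector, rad) and "tvec" (3), from world to camera coordinates, as OpenCV has them. Camera axes: x right, y down, z forward; pixel columns grow to the right and rows downward; lengths in m; the calibration is good to about 2 mm. A picture is of the moment at which its call begins. There is no depth.
- arm.sign_off(): hands the job in; it is judged then, once.
Trained networks look in a picture, given as the dict that the camera call returned (one of the last four; its "shot" number tells which), for a name from the list of things; names that differ only in an ending like _2 or _b are one class to them, and where a whole thing is asked for, a point or a joint stands for the part that bears it (a point fixed in the world has none). Each returns a list of dicts, best first, with "conf" (0 to 1); they miss things now and then, are a little off and sometimes report something else, mostly with a low value. They report only what shows in the picture. A call takes as long as a camera call. They do not tell look-alikes from the thing itself.
- arm.outline_of(picture, name): "pixels" (384x512 bool, what is visible of it) and "box" ([left, top, right, bottom] in pixels, round what is visible of it).
- arm.mark_of(picture, name): "pixel" ([column, row] in pixels: a listed point, or the origin of a listed thing).
The state is a dict: "time_s": time; "joint_pos": joint angles; "dq": joint speeds; "joint_torque": joint torques, N m; "eef_pos": TCP position; "tool_rot": TCP orientation; "force": force on the tool from outside, world axes, zero at the start; "ft_torque": the same for the moment, N m; "gripper_width": finger opening in m; "finger_force": force on a finger pad.
Only numpy, scipy, OpenCV 4.12 (cv2) and the standard library are available. Lean on these libraries where they do the work, as an engineer would, in place of code of your own. Each camera call takes 0.05 s, during which the arm holds its last target. There are 200 camera calls.

## Working session

There is one attempt and no reset: what is moved stays moved. The work goes in short steps, Python scripts to look and compute and a tool call to move; the robot and the scene stay as the last step left them, time stands still between calls to the robot, and variables do not carry over. Pictures are saved under pics/ and viewed, at most 10 in all, crops included, and the job is handed in when it is done.

Besides the shell and the picture viewer there is one more tool, called by a JSON object that holds its "api" and its "payload", one argument or row to a line. arm_command: Moves the arm, as the interface text tells. Its arguments: {"type":"object","properties":{"steps":{"type":"array","items":{"type":"array","items":{"type":"array","items":{"type":"number"}}}}},"required":["steps"]}

```bash
mkdir -p pics; cat > h.py <<'E'
import numpy as np, cv2
from station import arm
NAMES=['bar_key_top','large_key_top','small_key_top','rocker_pivot','rocker_raised','supply_box','fryer','jar','shaker','towel_roll','spoon']
def ray(p,px):
    R=cv2.Rodrigues(np.array(p['rvec'],float))[0]; t=np.array(p['tvec'],float).ravel()
    u=cv2.undistortPoints(np.array([[px]],float),np.array(p['intrinsics']),np.array(p['D']))[0,0]
    return -R.T@t, R.T@np.array([u[0],u[1],1.])
def atz(p,px,z):
    c,d=ray(p,px); return c+d*(z-c[2])/d[2]
def proj(p,X):
    return cv2.projectPoints(np.array(X,float).reshape(-1,3),np.array(p['rvec'],float),np.array(p['tvec'],float),np.array(p['intrinsics']),np.array(p['D']))[0].reshape(-1,2)
Z=dict(bar_key_top=.146,large_key_top=.146,small_key_top=.146,rocker_pivot=.079,rocker_raised=.089)
E
python3 - <<'E'
from h import *
ims=[]
for c in ('scene','top'):
    p=arm.snapshot(c); cv2.imwrite(f'pics/{c}1.png',p['pixels'])
    for n in NAMES:
        for m in arm.mark_of(p,n)[:3]: print(c,n,round(m['conf'],2),np.round(m['pixel'],1),np.round(atz(p,m['pixel'],Z.get(n,0)),3))
    for n in ['supply_box']:
        for m in arm.outline_of(p,n)[:3]: print(c,n,'outline',round(m['conf'],2),m['box'],m['pixels'].sum())
print(arm.sense()['time_s'],arm.sense()['tool_rot'])
E
```

```text
scene bar_key_top 0.44 [244.9 204.3] [0.575 0.055 0.146]
scene large_key_top 0.51 [196.7 219.6] [0.711 0.031 0.146]
scene large_key_top 0.45 [281.7 249. ] [0.592 0.238 0.146]
scene small_key_top 0.4 [261.5 226.4] [0.587 0.149 0.146]
scene rocker_pivot 0.86 [208.3 150.4] [ 0.482 -0.323  0.079]
scene rocker_pivot 0.82 [274.2 128.9] [ 0.199 -0.303  0.079]
scene rocker_raised 0.67 [202.3 149.6] [ 0.504 -0.326  0.089]
scene rocker_raised 0.63 [282.5 116.9] [ 0.125 -0.345  0.089]
scene supply_box 0.91 [267.2 147.8] [ 0.228 -0.307  0.   ]
scene supply_box 0.64 [214.9 170.9] [ 0.477 -0.297  0.   ]
scene fryer 0.93 [261.7 262.7] [0.586 0.15  0.   ]
scene fryer 0.68 [184.7 153.9] [ 0.518 -0.463  0.   ]
scene jar 0.61 [298.8 213.4] [0.371 0.057 0.   ]
scene jar 0.32 [197.4 219.3] [ 0.651 -0.109  0.   ]
scene shaker 0.56 [194.9 218.6] [ 0.656 -0.116 -0.   ]
scene shaker 0.51 [262.4 262.6] [0.584 0.151 0.   ]
scene towel_roll 0.58 [347.9 347. ] [0.568 0.469 0.   ]
scene spoon 0.69 [201.5 147.4] [ 0.442 -0.464  0.   ]
scene spoon 0.66 [179.5 159.2] [ 0.551 -0.442  0.   ]
scene supply_box outline 0
[... 719 characters left out ...]
 -0.316  0.   ]
top supply_box 0.17 [210.1 158.9] [0.61 0.16 0.  ]
top fryer 0.59 [211.1 162.2] [0.598 0.156 0.   ]
top jar 0.73 [240.9 235.8] [0.336 0.049 0.   ]
top jar 0.25 [120.3 171.8] [0.565 0.484 0.   ]
top shaker 0.69 [238.5 115. ] [0.772 0.058 0.   ]
top towel_roll 0.56 [123.4 170.9] [0.568 0.473 0.   ]
top towel_roll 0.4 [236.  160.9] [0.602 0.067 0.   ]
top spoon 0.87 [383.8 178.8] [ 0.534 -0.459  0.   ]
top supply_box outline 0.76 [318.7, 238.3, 381.4, 304.2] 2375
top supply_box outline 0.72 [317.3, 171.8, 363.0, 216.4] 1159
1.3 [[-9.13965831e-01  4.05791152e-01 -1.04385449e-05]
 [ 4.05791151e-01  9.13965831e-01  4.03652421e-05]
 [ 2.59203314e-05  3.26565829e-05 -9.99999999e-01]]
```

View pics/scene1.png

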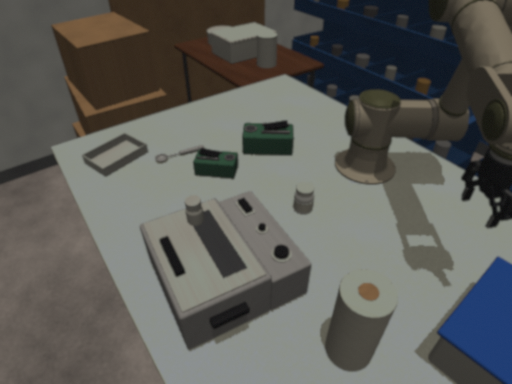

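View pics/top1.png

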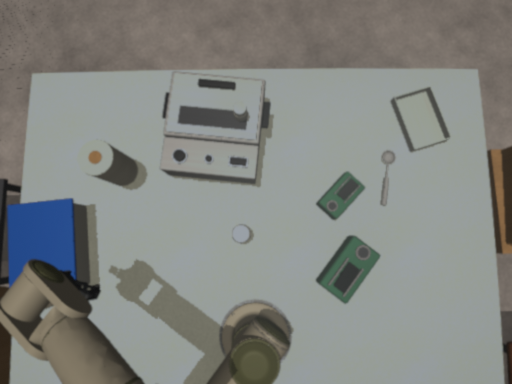

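The top view shows two green boxes. The smaller one is at about (340,195), with its cover near (332,205) and rocker near (347,189). The keys read, from left: large (179,155), small (208,158), bar (238,161). The jar is at (241,234). I'll shut the fingers, rise and go above the small box's rocker.

{"api": "arm_command", "payload": {
  "steps": [
    [[0,0,0,-7,0,0,0],[0,0,0,-7,0,0,0],[0,-59.5,-61.6,-7,0,0,0],[0,-59.5,-61.6,-7,0,0,0],[0,-59.5,-61.6,-7,0,0,0],[0,-59.5,-61.6,-7,0,0,0],[0,-59.5,-61.6,-7,0,0,0],[0,-59.5,-61.6,-7,0,0,0],[0,-59.5,-61.6,-7,0,0,0],[0,-59.5,-61.6,-7,0,0,0],[0,-59.5,-61.6,-7,0,0,0],[0,-59.5,-61.6,-7,0,0,0],[0,-59.5,-61.6,-7,0,0,0],[0,-59.5,-61.6,-7,0,0,0],[0,-59.5,-61.6,-7,0,0,0],[0,-59.5,-61.6,-7,0,0,0],[0,-59.5,-61.6,-7,0,0,0],[0,-59.5,-61.6,-5,0,0,0],[0,-59.5,-61.6,-3,0,0,0],[0,-59.5,-61.6,-3,0,0,0]]
  ]
}}

```text
time_s: 3.8
eef_pos: [0.5065, -0.3234, 0.2602]
tool_rot: [[-0.914, 0.405, -0.002], [0.405, 0.914, 0.002], [0.003, 0.001, -1.0]]
force: [-0.1, 0.4, 0.4]
gripper_width: 0.0003
finger_force: 0.0
```

```bash
cat >> h.py <<'E'
def look(c,f,names):
    p=arm.snapshot(c); s=arm.sense(); T=np.array(s['eef_pos']); R=np.array(s['tool_rot'])
    im=p['pixels'].copy()
    for n in names:
        for m in arm.mark_of(p,n)[:3]:
            X=atz(p,m['pixel'],Z.get(n,0)); print(c,n,round(m['conf'],2),np.round(m['pixel'],1),np.round(X,4),'tool cm',np.round(R.T@(X-T)*100,2))
            cv2.circle(im,tuple(int(v) for v in m['pixel']),3,(0,0,255),1)
    if f: cv2.imwrite(f,im)
    print(s['time_s'],T.round(4),'F',np.round(s['force'],1)); return p
E
python3 - <<'E'
from h import *
look('wrist','pics/w1.png',['rocker_pivot','rocker_raised','supply_box'])
look('top',None,['rocker_pivot','rocker_raised'])
print(arm.sense()['tool_rot'])
E
```

```text
wrist rocker_pivot 0.91 [257.3 150.2] [ 0.4876 -0.3106  0.079 ] tool cm [ 2.29  0.42 18.25]
wrist rocker_raised 0.62 [249.8 174.2] [ 0.5061 -0.3276  0.089 ] tool cm [-0.1  -0.37 17.25]
wrist supply_box 0.58 [262.9 124. ] [ 0.4722 -0.2947  0.    ] tool cm [ 4.33  1.26 26.15]
3.85 [ 0.5068 -0.3239  0.2615] F [ 0.  -0.6  0.8]
top rocker_pivot 0.75 [346.9 274.5] [ 0.2101 -0.2962  0.079 ] tool cm [28.32 -9.44 18.29]
top rocker_pivot 0.64 [347.2 187.3] [ 0.4937 -0.3075  0.079 ] tool cm [ 1.95  1.03 18.33]
top rocker_raised 0.56 [341.4 286.1] [ 0.1751 -0.2751  0.089 ] tool cm [32.38 -8.93 17.29]
4.05 [ 0.5071 -0.3246  0.2623] F [-0.2  0.2 -0.4]
[[-9.13987705e-01  4.05741178e-01  7.56429439e-04]
 [ 4.05740717e-01  9.13987959e-01 -6.93249696e-04]
 [-9.72647348e-04 -3.26707476e-04 -9.99999474e-01]]
```

View pics/w1.png

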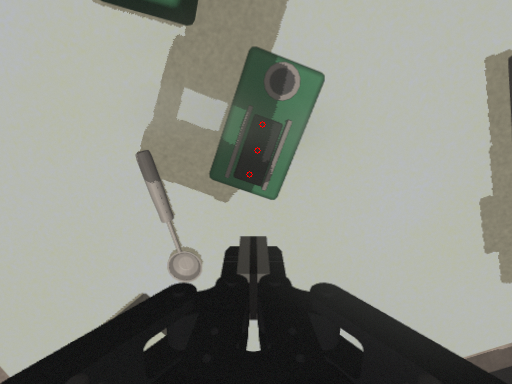

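The wrist view shows the small box with its cover at (282,80). The rocker's raised end is at (250,174), the end away from the cover, so the network marks agree. Correct 4 mm sideways and press down slowly.

{"api": "arm_command", "payload": {
  "steps": [
    [[0,-0.1,-0.4,5,0,0,0],[0,-0.1,-0.4,10,0,0,0],[0,-0.1,-0.4,14,0,0,0],[0,-0.1,-0.4,16,0,0,0],[0,-0.1,-0.4,16.5,0,0,0],[0,-0.1,-0.4,16.8,0,0,0],[0,-0.1,-0.4,17.1,0,0,0],[0,-0.1,-0.4,17.4,0,0,0],[0,-0.1,-0.4,17.6,0,0,0],[0,-0.1,-0.4,17.8,0,0,0],[0,-0.1,-0.4,17.9,0,0,0],[0,-0.1,-0.4,18.0,0,0,0],[0,-0.1,-0.4,18.0,0,0,0]]
  ]
}}

```text
time_s: 5.78
eef_pos: [0.5063, -0.3288, 0.0814]
tool_rot: [[-0.914, 0.406, 0.0], [0.406, 0.914, -0.0], [-0.0, -0.0, -1.0]]
force: [3.5, -2.5, 3.4]
gripper_width: -0.0002
finger_force: 1.8
```

{"api": "arm_command", "payload": {
  "steps": [
    [[0,0,0,0.1,0,0,0],[0,0,0,0.2,0,0,0],[0,0,0,0.2,0,0,0]]
  ]
}}

```text
time_s: 6.15
eef_pos: [0.5065, -0.3289, 0.08]
tool_rot: [[-0.914, 0.406, 0.001], [0.406, 0.914, -0.001], [-0.001, -0.0, -1.0]]
force: [2.1, -1.6, 7.7]
gripper_width: -0.0003
finger_force: 4.2
```

{"api": "arm_command", "payload": {
  "steps": [
    [[0,0,0,0.1,0,0,0],[0,0,0,0.2,0,0,0],[0,0,0,0.2,0,0,0]]
  ]
}}

```text
time_s: 6.52
eef_pos: [0.5066, -0.329, 0.0795]
tool_rot: [[-0.914, 0.406, 0.001], [0.406, 0.914, -0.002], [-0.002, -0.001, -1.0]]
force: [-2.4, 2.1, 20.2]
gripper_width: 0.0001
finger_force: 9.5
```

Force rose to 20 N with no more travel, so the rocker is at its stop. Back up and check.

{"api": "arm_command", "payload": {
  "steps": [
    [[0,0,0,-5,0,0,0],[0,0,0,-10,0,0,0],[0,0,0,-15,0,0,0],[0,0,0,-18,0,0,0],[0,0,0,-18,0,0,0]]
  ]
}}

```text
time_s: 7.15
eef_pos: [0.5062, -0.3285, 0.2585]
tool_rot: [[-0.914, 0.406, 0.001], [0.406, 0.914, -0.001], [-0.001, -0.0, -1.0]]
force: [-0.4, -0.1, -0.4]
gripper_width: 0.0003
finger_force: 0.0
```

```bash
python3 - <<'E'
from h import *
p=look('wrist',None,['rocker_pivot','rocker_raised','supply_box'])
cv2.imwrite('pics/w2.png',cv2.resize(p['pixels'][30:220,150:390],None,fx=3,fy=3))
look('top',None,['bar_key_top','large_key_top','small_key_top','jar'])
E
```

```text
wrist rocker_pivot 0.73 [263.3 148.4] [ 0.4884 -0.3096  0.079 ] tool cm [ 2.32  0.98 17.77]
wrist rocker_raised 0.55 [254.1 170.9] [ 0.5046 -0.3274  0.089 ] tool cm [1.200e-01 1.000e-02 1.676e+01]
wrist supply_box 0.63 [265.8 121.6] [ 0.4713 -0.2959  0.    ] tool cm [ 4.42  1.53 25.67]
7.2 [ 0.5058 -0.3282  0.2566] F [0.3 0.6 0.1]
top bar_key_top 0.49 [237.9 162.2] [0.5669 0.0519 0.146 ] tool cm [ 9.8  37.21 11.03]
top large_key_top 0.48 [178.5 156. ] [0.5885 0.2413 0.146 ] tool cm [15.52 55.4  11.07]
top large_key_top 0.28 [350.3 191. ] [ 0.4731 -0.3001  0.146 ] tool cm [ 4.1   1.23 10.97]
top small_key_top 0.45 [208.5 159.9] [0.575  0.1452 0.146 ] tool cm [12.85 46.07 11.05]
7.4 [ 0.5058 -0.3283  0.2556] F [-0.5  0.7  0.6]
```

View pics/w2.png

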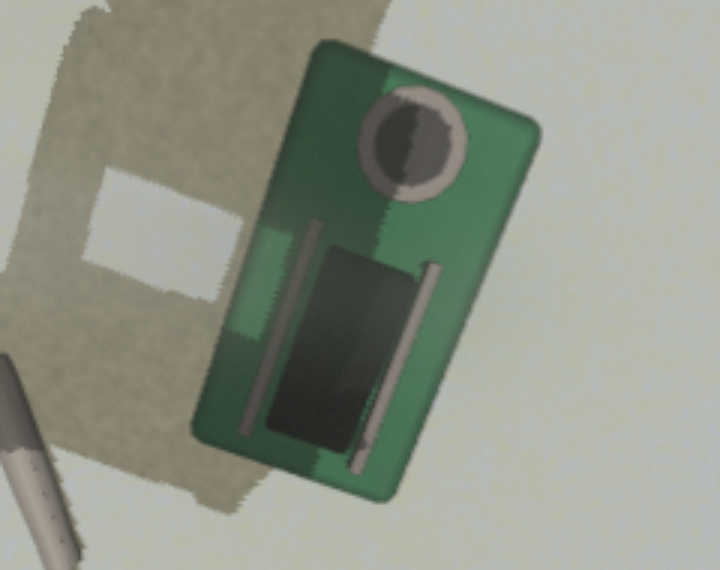

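The rocker's far end now lies low and the box has not moved. Go above the bar key.

{"api": "arm_command", "payload": {
  "steps": [
    [[0,9.8,37.2,-2,0,0,0],[0,9.8,37.2,-2,0,0,0],[0,9.8,37.2,-2,0,0,0],[0,9.8,37.2,-2,0,0,0],[0,9.8,37.2,-2,0,0,0],[0,9.8,37.2,-2,0,0,0],[0,9.8,37.2,-2,0,0,0],[0,9.8,37.2,-2,0,0,0],[0,9.8,37.2,-2,0,0,0]]
  ]
}}

```text
time_s: 8.72
eef_pos: [0.5675, 0.0498, 0.2771]
tool_rot: [[-0.913, 0.407, -0.0], [0.407, 0.913, -0.0], [0.0, -0.0, -1.0]]
force: [-0.5, 0.8, -0.1]
gripper_width: -0.0001
finger_force: 0.0
```

```bash
python3 - <<'E'
from h import *
p=look('wrist','pics/w3.png',['bar_key_top','large_key_top','small_key_top'])
E
```

```text
wrist bar_key_top 0.77 [257.2 188.4] [0.5736 0.0505 0.146 ] tool cm [-0.53  0.32 13.12]
wrist large_key_top 0.75 [463.7 125.5] [0.5944 0.2378 0.146 ] tool cm [ 5.2  18.27 13.11]
wrist small_key_top 0.77 [352.4 159.1] [0.5834 0.1406 0.146 ] tool cm [ 2.26  8.95 13.11]
8.775 [0.5675 0.0497 0.2772] F [1.1 0.3 0.7]
```

View pics/w3.png

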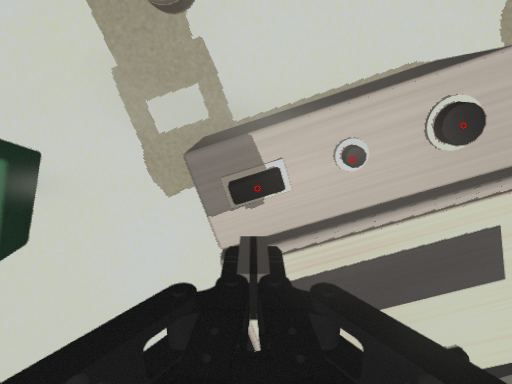

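The marks sit on the three keys: bar (257,188), small (352,159), large (464,125). Press the bar key.

{"api": "arm_command", "payload": {
  "steps": [
    [[0,-0.5,0.3,5,0,0,0],[0,-0.5,0.3,10,0,0,0],[0,-0.5,0.3,12,0,0,0],[0,-0.5,0.3,12.7,0,0,0],[0,-0.5,0.3,13.1,0,0,0],[0,-0.5,0.3,13.4,0,0,0],[0,-0.5,0.3,13.6,0,0,0],[0,-0.5,0.3,13.8,0,0,0],[0,-0.5,0.3,13.9,0,0,0],[0,-0.5,0.3,14.0,0,0,0],[0,-0.5,0.3,14.1,0,0,0],[0,-0.5,0.3,14.1,0,0,0]]
  ]
}}

```text
time_s: 10.42
eef_pos: [0.5739, 0.0516, 0.138]
tool_rot: [[-0.914, 0.406, 0.002], [0.406, 0.914, -0.001], [-0.002, 0.0, -1.0]]
force: [-2.9, -2.3, 13.4]
gripper_width: -0.0001
finger_force: 7.2
```

Bar key is at its stop (z 0.138, 13 N). Rise and go above the large key.

{"api": "arm_command", "payload": {
  "steps": [
    [[0,0,0,0.1,0,0,0],[0,0,0,-5,0,0,0],[0,0,0,-10,0,0,0],[0,0,0,-13,0,0,0],[0,5.7,18,-13,0,0,0],[0,5.7,18,-13,0,0,0],[0,5.7,18,-13,0,0,0],[0,5.7,18,-13,0,0,0],[0,5.7,18,-13,0,0,0],[0,5.7,18,-13,0,0,0]]
  ]
}}

```text
time_s: 11.68
eef_pos: [0.5944, 0.2383, 0.2663]
tool_rot: [[-0.913, 0.407, -0.0], [0.407, 0.913, -0.0], [0.0, -0.0, -1.0]]
force: [-0.4, -0.4, 0.4]
gripper_width: -0.0001
finger_force: 0.0
```

```bash
python3 - <<'E'
from h import *
p=look('wrist','pics/w4.png',['bar_key_top','large_key_top','small_key_top'])
E
```

```text
wrist bar_key_top 0.66 [ 68.1 239.1] [0.5706 0.0571 0.146 ] tool cm [ -5.2  -17.52  12.04]
wrist bar_key_top 0.36 [188.4 178.1] [0.5637 0.1881 0.146 ] tool cm [ 0.76 -5.83 12.04]
wrist large_key_top 0.77 [251.3 188.2] [0.5951 0.2354 0.146 ] tool cm [-0.17 -0.23 12.04]
wrist small_key_top 0.75 [153.7 215.7] [0.5826 0.1421 0.146 ] tool cm [-2.84 -9.27 12.04]
wrist small_key_top 0.71 [19.2 29. ] [0.408 0.126 0.146] tool cm [ 12.46 -17.85  12.04]
wrist small_key_top 0.55 [188.3 180.6] [0.5657 0.1869 0.146 ] tool cm [ 0.53 -5.86 12.04]
11.725 [0.5944 0.2383 0.2664] F [-0.7  0.1  0.2]
```

View pics/w4.png

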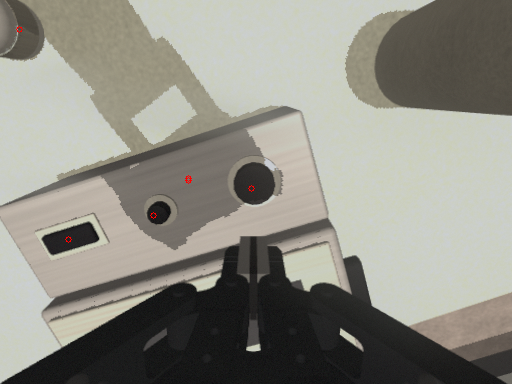

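The large key is below at (252,185), and the bar key at (68,239) is now sunken. Press the large key.

{"api": "arm_command", "payload": {
  "steps": [
    [[0,-0.1,-0.2,5,0,0,0],[0,-0.1,-0.2,9,0,0,0],[0,-0.1,-0.2,11,0,0,0],[0,-0.1,-0.2,11.7,0,0,0],[0,-0.1,-0.2,12.1,0,0,0],[0,-0.1,-0.2,12.4,0,0,0],[0,-0.1,-0.2,12.6,0,0,0],[0,-0.1,-0.2,12.8,0,0,0],[0,-0.1,-0.2,12.9,0,0,0],[0,-0.1,-0.2,13.0,0,0,0],[0,-0.1,-0.2,13.1,0,0,0],[0,-0.1,-0.2,13.1,0,0,0]]
  ]
}}

```text
time_s: 13.38
eef_pos: [0.5948, 0.2372, 0.1379]
tool_rot: [[-0.914, 0.406, 0.003], [0.406, 0.914, 0.0], [-0.002, 0.001, -1.0]]
force: [-6.2, -3.4, 18.6]
gripper_width: 0.0001
finger_force: 9.1
```

Stopped at z 0.138 with 19 N, so the large key is fully in. Rise clear and check.

{"api": "arm_command", "payload": {
  "steps": [
    [[0,0,0,-5,0,0,0],[0,0,0,-10,0,0,0],[0,0,0,-16,0,0,0],[0,0,0,-16,0,0,0],[0,0,0,-16,0,0,0],[0,0,0,-16,0,0,0]]
  ]
}}

```text
time_s: 14.12
eef_pos: [0.5941, 0.2372, 0.2934]
tool_rot: [[-0.914, 0.406, -0.003], [0.406, 0.914, -0.0], [0.003, -0.002, -1.0]]
force: [0.1, -0.3, -0.6]
gripper_width: 0.0001
finger_force: 0.0
```

```bash
python3 - <<'E'
from h import *
p=look('wrist',None,[])
q=look('scene',None,['supply_box'])
cv2.imwrite('pics/end.png',np.vstack([cv2.resize(p['pixels'],(400,300)),cv2.resize(q['pixels'][90:240,150:350],(400,300))]))
E
```

```text
14.175 [0.5941 0.2372 0.2937] F [-0.3 -0.1 -0.4]
scene supply_box 0.65 [268.3 147.1] [ 0.2216 -0.3089  0.    ] tool cm [ 11.84 -65.    29.5 ]
scene supply_box 0.61 [215.3 170.3] [ 0.4739 -0.299   0.    ] tool cm [-10.81 -53.85  29.45]
14.225 [0.5942 0.2372 0.294 ] F [-0.1 -1.2 -0.7]
```

View pics/end.png

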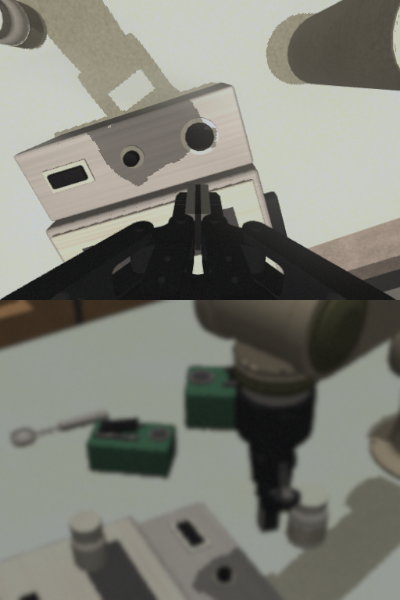

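```bash
python3 - <<'E'
from h import *
q=arm.snapshot('scene')
a=cv2.imread('pics/scene1.png'); f=lambda i:cv2.resize(cv2.convertScaleAbs(i[138:185,180:250],alpha=1.8),(760,290) if 0 else (430,290),interpolation=cv2.INTER_CUBIC)
cv2.imwrite('pics/cmp.png',np.vstack([f(a),f(q['pixels'])]))
E
```

```text
(no output)
```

View pics/cmp.png

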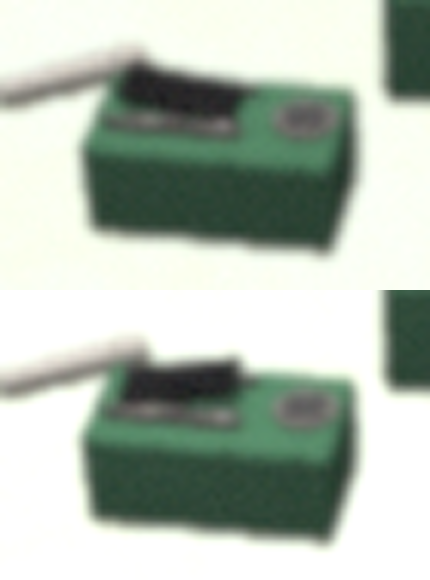

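The before and after crops show the rocker's left end going from raised to low, with the box unmoved. The arm is clear, so I'll hand in.

```bash
python3 -c "
from station import arm; print(arm.sign_off())"
```

```text
the job is handed in; nothing more can be done
None
```

The job is handed in: I tipped the rocker fully over, then pushed the bar key and the large key fully in; the small key was left up, the supply box did not move, and the arm finished clear (the hand-in returned no verdict).

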